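# Hang the length stop and butt the lath

## Robot

A 6-joint arm with a two-finger parallel gripper is mounted at the origin on the work surface. World frame = base frame: x ahead of the robot, y to its left, z up, the work surface at z = 0. Lengths are in m, angles in rad, forces in N, time in s.
With the tool pointing down it reaches from about 0.375 to 0.975 m from the base axis. Payload 3.8 kg.
Tool frame: the origin (TCP) lies on the centre line of the jaws, within the pads' length; the fingertips stand 17 mm ahead of it and the grasp point (between the pads) lies 2 mm behind it (bot.tip_extent is the distance from the TCP to the fingertips, in m); z points along the fingers, y is the line along which they close (so a half turn about z gives the same grasp; the last joint's range is limited). The gripper opens to 85 mm and grips with 20 to 120 N. Pads are 22 mm wide; open, the fingers measure 114 mm over their backs; the gripper's body (76 mm by 85 mm) begins 54 mm behind the grasp point. The pads swing forward as they close: fully open they stand 13 mm farther back than shut.
Start: joints at [1.212, 0.264, 1.604, -0, 1.274, -0.037], TCP at [0.213, 0.64, 0.248] pointing down, gripper open.
Joint ranges: [-2.63, 2.63], [-0.94, 2.18], [0.31, 2.57], [-1.31, 4.45], [0, 2.66], [-2.55, 2.55]. Speed limits (rad/s): [2.57, 2.57, 3.14, 3.14, 3.14, 3.14].

## Interface

Orientations are given as a rotation vector (axis times angle).
In Python, from workcell import readout, read_camera, finish_job, bot gives the robot as it stands.
- The arm moves only by the tool jog_arm, never from a script. Its argument "deltas" is one flat list of numbers, 7 for each row, row after row: the shift along the tool's x, y, z in m, then the turn, a rotation vector about the tool's x, y, z in degrees, then the gripper command: -1 is shut, 1 is fully open, values between are in proportion. A call has 1 to 8 rows; each row is the pose to reach, as a shift and turn from the pose commanded when the call began, along the tool's axes at that moment; what a row does not reach only later rows make up. A row lasts 1/10 s, in which the tool goes at most 50 mm and 8.59 degrees, less where a joint would pass 70% of its speed; a pose out of reach is approached as far as the arm can. A call with a gripper value outside its range is refused whole. The fingers move at their own pace and stop on an object; "squeeze" is the grip in N (left out, the last holds). Time passes only in rows, so rows that repeat a pose let the fingers close. It gives the time, the measured TCP pose, the force, the opening and the grip force at its end, in the units of the state.
- readout.read_state(): the state, without advancing time (a new reading comes with each control period).
- read_camera(name): name is "scene" or "top"; returns a dict with "color" (420x560x3 uint8, blue, green, red), "fx", "fy", "cx", "cy" (pixels), "origin" and "attitude" of the camera in the world. Camera axes: x right, y down, z forward; pixel columns grow to the right and rows downward; lengths in m; the calibration is good to about 2 mm. A picture is of the moment at which its call begins. There is no depth.
- finish_job(): hands the job in; it is judged then, once.
The state is a dict: "time": time; "q": joint angles; "joint_vel": joint speeds; "joint_torque": joint torques, N m; "tool_pos": TCP position; "tcp_rot": TCP orientation; "wrist_force": force on the tool from outside, world axes, zero at the start; "torque": the same for the moment, N m; "width": opening from 0.0 (shut) to 1.0 (fully open); "grip_force": force on a finger pad.
Only numpy, scipy, OpenCV 4.12 (cv2) and the standard library are available. Lean on these libraries where they do the work, as an engineer would, in place of code of your own. Each camera call takes 0.05 s, during which the arm holds its last target. There are 200 camera calls.

## Task

Set up a repeat saw cut on the saw board: take the red stop plate out of its wooden stand and hang it by its side slot on the headed steel pin, between the pin's head and the green block, settled down on the pin and let go. Then push the yellow lath along its channel until its end butts against the hanging stop, leaving the stop hanging plumb, and let go. Leave the hammer, the jar and the offcut where they are.

Things in the scene. Friction and masses are not known exactly. Their poses are not given: they have to be found in the camera images.
- sawboard: Fixed wooden saw board, 510 mm along its y (-305 to +205 mm). Origin on the table under the centre line of a channel along y, 44 mm wide (own x -22 to +22 mm), floor at z 20 mm. Fence from x -22 to -47 mm, top at z 45 mm; low lip on the +x side to x 35 mm, top at z 28 mm. z up; yaw varies.
- carrier: Green block fixed on the fence, 25 mm thick, 84 mm long (own y -28 to +56 mm), top at z 105 mm; it carries pin and rest peg on its +x face. Axes and own x as the saw board's; origin on the table under the channel's centre line. Brass rest peg, 8 mm thick, along x at y +36, z 53 mm: the hung stop, 2 mm clear of it, bears on it when pushed.
- pin (a point): Middle of the steel pin's free shaft, 85 mm above the table, 13 mm to the -x side of the channel's centre line. Axes as the saw board's. Pin 8 mm thick, pointing to +x; 18 mm of shaft is free, from the block's face (9 mm to -x of this point) to the pin's head (9 to 15 mm to +x, 20 mm diameter).
- stop_tab (a point): Grip tab of the loose red stop plate (190 g): mid-thickness, 122 mm above its bottom. Plate 12 mm thick (own x), 145 mm tall, 60 mm wide (y) up to 77 mm, above that a tab 28 mm wide to grip across its thickness. Lowest 25 mm is a steel foot. Starts upright in the stand, bottom 10 mm above the table. Hung, its axes are parallel to the saw board's.
- stop_pocket (a point): Where the pin lies in the hung stop: mid-thickness, mid-width, 59 mm above its bottom. L-shaped slot: a level channel 14 mm high, open at the +y edge, its centre line 14 mm below this point, meets a 12 mm wide pocket going up to 4 mm above this point. So the plate goes on towards +y, 14 mm too high, until this point is over the pin, then down.
- stop_edge (a point): Point on the -y edge of the stop plate, mid-thickness, 10 mm above its bottom: the face against which the lath's end must rest. Axes as the plate's.
- stand: Fixed wooden stand 90 x 100 mm, 40 mm high, origin under its centre, with an upright kerf along its y, 15 mm wide, 74 mm long and 30 mm deep, in which the stop plate stands (plate axes as the stand's; it may lean by up to 0.1 rad).
- lath_end (a point): Centre of the +y end face of the yellow lath, a loose bar 40 mm wide (x), 200 mm long (y), 20 mm high, 100 g, lying in the saw board's channel with 2 mm play each side, 100 to 210 mm short of the stop's place. Axes parallel to the saw board's.
- lath_tail (a point): Centre of the -y end face of the lath, where it can be pushed; 10 mm above the channel's floor.
- hammer: Bystander: hammer lying on the bench beyond the saw board, origin under its middle.
- jar: Bystander: jar with a blue lid, 60 mm diameter, 75 mm high, origin under its centre.
- offcut: Bystander: plain wood offcut 60 x 90 x 35 mm, origin under its centre.
There are look-alikes about, which are no part of the job. What is meant by the part that bears stop_tab is not turquoise, and is the larger of those in its own colour. Of the things shaped like the part that bears lath_end, the yellow one is meant.

How it is judged:
By the outcome, as a careful person would: the job done as asked, in the order asked, and still so for the second after the job is handed in, with the robot touching nothing.
It also fails if it takes over 72 s, if anything falls off the work surface, if the arm or the gripper's body presses on something with over 40 N, if the wrist force passes 120 N, or if a joint passes its speed limit or range.

## Working session

There is one attempt and no reset: what is moved stays moved. The work goes in short steps, Python scripts to look and compute and a tool call to move; the robot and the scene stay as the last step left them, time stands still between calls to the robot, and variables do not carry over. Pictures are saved under pics/ and viewed, at most 10 in all, crops included, and the job is handed in when it is done.

Besides the shell and the picture viewer there is one more tool, called after "Emit:" as name(argument=value, ...) on one line, values as JSON. jog_arm: Moves the arm, as the interface text tells. Its arguments: {"type":"object","properties":{"deltas":{"type":"array"},"squeeze":{"type":"number"}},"required":["deltas"]}

```bash
ls; mkdir -p pics
cat > h.py <<'E'
import numpy as np, cv2
from scipy.spatial.transform import Rotation as R
from workcell import readout, read_camera, finish_job, bot
def Rm(a):
    a=np.array(a,float)
    return a if a.shape==(3,3) else (R.from_quat(a) if a.size==4 else R.from_rotvec(a)).as_matrix()
def ray(c,uv):
    d=np.array([(uv[0]-c['cx'])/c['fx'],(uv[1]-c['cy'])/c['fy'],1.]); return np.array(c['origin']),Rm(c['attitude'])@d
def onz(c,uv,z):
    o,d=ray(c,uv); return o+d*(z-o[2])/d[2]
def proj(c,p):
    v=Rm(c['attitude']).T@(np.array(p)-c['origin']); return np.array([c['fx']*v[0]/v[2]+c['cx'],c['fy']*v[1]/v[2]+c['cy']])
def tri(c1,u1,c2,u2):
    o1,d1=ray(c1,u1);o2,d2=ray(c2,u2)
    s=np.linalg.lstsq(np.c_[d1,-d2],o2-o1,rcond=None)[0]
    a,b=o1+s[0]*d1,o2+s[1]*d2; return (a+b)/2,np.linalg.norm(a-b)
def local(p,st=None):
    st=st or readout.read_state(); return R.from_rotvec(st['tcp_rot']).as_matrix().T@(np.array(p)-st['tool_pos'])
E
python3 - <<'E'
from h import *
print(readout.read_state())
for n in('scene','top'):
    c=read_camera(n);cv2.imwrite(f'pics/{n}0.png',c['color']);print(n,{k:np.round(v,4).tolist() for k,v in c.items() if k!='color'})
E
```

```text
pics
{'time': 0.0, 'q': array([ 1.21209064e+00,  2.64764206e-01,  1.60538239e+00, -1.09757965e-05,
        1.27372521e+00, -3.68928797e-02]), 'joint_vel': array([ 0.00194224,  0.00077714, -0.00101379, -0.0031864 , -0.00146168,
        0.00117975]), 'joint_torque': array([-1.50845783e-03, -5.15101111e+01, -3.67313325e+01, -1.77138018e-04,
        1.27956702e-02,  1.57355157e-05]), 'tool_pos': array([0.2132462 , 0.63968659, 0.24695003]), 'tcp_rot': array([-0.50324845, -3.10057797,  0.00351303]), 'wrist_force': array([ 0.30138765, -0.06170666,  0.34233028]), 'torque': array([0.0401996 , 0.00931691, 0.01906935]), 'grip_force': 0.0, 'width': 0.9945418305314864}
scene {'fx': 381.4746, 'fy': 381.4746, 'cx': 278.6466, 'cy': 211.3594, 'origin': [1.0247, 0.5325, 0.8726], 'attitude': [-0.9219, -2.5303, 1.0237]}
top {'fx': 388.7611, 'fy': 388.7611, 'cx': 276.349, 'cy': 206.9316, 'origin': [0.4566, -0.0441, 1.2475], 'attitude': [-2.1505, 2.2094, -0.0357]}
```

View pics/scene0.png

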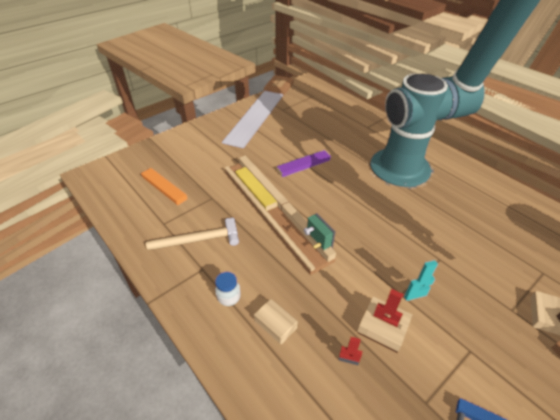

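View pics/top0.png

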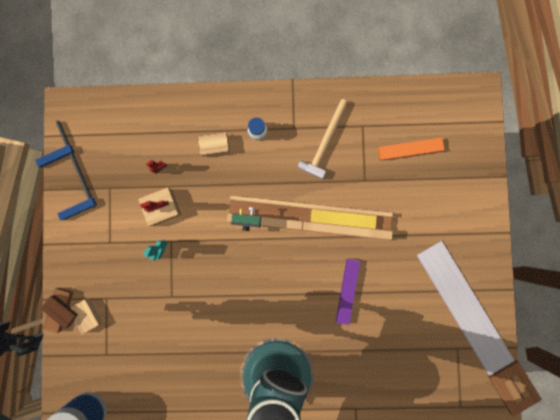

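The scene view shows three stop-shaped plates: red in the stand (391,308), small red (351,350) and turquoise (425,282). The one in the stand fits, because it is red and the larger of the two reds. There are three laths: yellow in the channel (256,188), purple (305,163) and orange (163,185). The yellow one is meant. Next I'll enlarge and measure.

Run:
```python
from h import *
s=read_camera('scene');t=read_camera('top')
def rs(i,f):return cv2.resize(i,None,fx=f,fy=f,interpolation=cv2.INTER_CUBIC)
a=rs(s['color'][255:375,325:450],3.2);b=rs(s['color'][200:275,275:350],5)[:384]
c=rs(t['color'][185:245,130:400],2.9)
h=max(a.shape[0],b.shape[0]);pad=lambda i,hh,ww:cv2.copyMakeBorder(i,0,hh-i.shape[0],0,ww-i.shape[1],cv2.BORDER_CONSTANT)
ab=np.hstack([pad(a,h,a.shape[1]),pad(b,h,b.shape[1])]);w=max(ab.shape[1],c.shape[1])
im=np.vstack([pad(ab,h,w),pad(c,c.shape[0],w)]);print(im.shape);cv2.imwrite('pics/crop1.png',im[:600,:800])
for n,c in(('scene',s),('top',t)):
    hsv=cv2.cvtColor(c['color'],cv2.COLOR_BGR2HSV);H,S,V=cv2.split(hsv)
    for k,m in(('red',((H<6)|(H>172))&(S>170)&(V>60)),('yel',(H>22)&(H<32)&(S>150)&(V>120)),('grn',(H>55)&(H<85)&(S>90))):
        m=m.astype(np.uint8);N,_,st,ce=cv2.connectedComponentsWithStats(m)
        for i in range(1,N):
            if st[i,4]>40:
                cn=cv2.findContours((_==i).astype(np.uint8),0,2)[0][0]
                print(n,k,st[i].tolist(),ce[i].round(1),np.round(cv2.boxPoints(cv2.minAreaRect(cn)),1).tolist(), cv2.approxPolyDP(cn,2,True)[:,0].tolist())
for z in(0,.04,.1,):print(z,[onz(t,u,z).round(3).tolist() for u in((160,206),(230,212),(392,226))])
```

```text
(558, 783, 3)
scene red [375, 290, 28, 35, 475] [389.9 308.2] [[373.3999938964844, 314.20001220703125], [387.20001220703125, 286.6000061035156], [409.20001220703125, 297.6000061035156], [395.3999938964844, 325.20001220703125]] [[392, 290], [387, 304], [378, 305], [375, 315], [396, 324], [400, 314], [395, 311], [395, 307], [402, 294]]
scene red [340, 338, 21, 23, 289] [351.3 350.1] [[339.3999938964844, 355.6000061035156], [344.3999938964844, 335.3999938964844], [363.8999938964844, 340.20001220703125], [358.8999938964844, 360.5]] [[352, 338], [347, 348], [342, 347], [340, 355], [357, 360], [360, 356], [356, 349], [359, 341]]
scene yel [237, 169, 37, 37, 392] [254.7 187.3] [[234.5, 173.3000030517578], [242.39999389648438, 166.0], [273.5, 199.60000610351562], [265.6000061035156, 206.89999389648438]] [[237, 171], [264, 205], [273, 200], [251, 179], [245, 169]]
top red [147, 161, 18, 10, 107] [154.9 165.4] [[147.0, 161.0], [164.0, 161.0], [164.0, 170.0], [147.0, 170.0]] [[147, 163], [151, 170], [156, 170], [164, 164], [160, 161], [156, 165], [152, 161]]
top red [141, 202, 26, 9, 133] [152.3 205.3] [[141.0, 202.0], [166.0, 202.0], [166.0, 210.0], [141.0, 210.0]] [[141, 206], [150, 210], [166, 203], [147, 202]]
top yel [312, 211, 63, 17, 655] [343.9 218.5] [[311.3999938964844, 220.5], [312.6000061035156, 209.5], [374.79998779296875, 216.39999389648438], [373.6000061035156, 227.39999389648438]] [[312, 215], [314, 220], [372, 227], [374, 217], [322, 211], [313, 211]]
top grn [233, 216, 26, 7, 133] [245.6 219. ] [[232.6999969482422, 220.8000030517578], [233.1999969482422, 215.1999969482422], [258.3999938964844, 217.3000030517578], [257.8999938964844, 222.89999389648438]] [[233, 217], [233, 220], [258, 222], [258, 218]]
0 [[0.542, 0.363, 0.0], [0.517, 0.136, 0.0], [0.458, -0.38, 0.0]]
0.04 [[0.54, 0.35, 0.04], [0.515, 0.13, 0.04], [0.458, -0.37, 0.04]]
0.1 [[0.535, 0.33, 0.1], [0.512, 0.121, 0.1], [0.458, -0.354, 0.1]]
```

View pics/crop1.png

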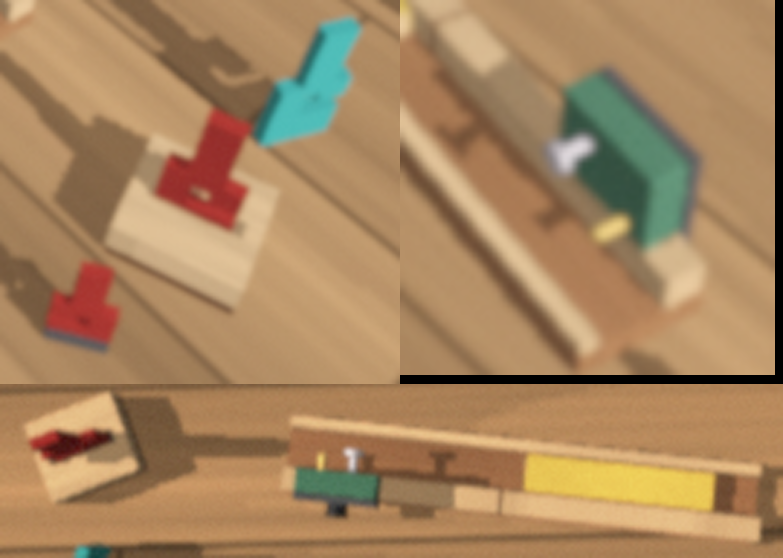

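The crop confirms the target: the larger red plate in the stand, at scene (391,308). In the top view the pin head is at about (251,208), the peg at (241,211), the carrier top at (246,219) and the lath at (344,218). Board +y points to image left. Next: precise line measurements.

Run:
```python
from h import *
s=read_camera('scene');t=read_camera('top')
lsd=cv2.createLineSegmentDetector()
def segs(c,roi,minl,f=4):
    x0,y0,x1,y1=roi;g=cv2.resize(cv2.cvtColor(c['color'],cv2.COLOR_BGR2GRAY)[y0:y1,x0:x1],None,fx=f,fy=f,interpolation=cv2.INTER_CUBIC)
    L=lsd.detect(g)[0][:,0]; L=(L.reshape(-1,2,2)+.5)/f-.5+[x0,y0]
    return sorted([l for l in L if np.linalg.norm(l[0]-l[1])>minl],key=lambda l:-np.linalg.norm(l[0]-l[1]))
def show(n,c,roi,minl,z):
    for l in segs(c,roi,minl)[:22]:
        a,b=[onz(c,p,z) for p in l];d=b-a
        print(n,l.round(1).tolist(),'yaw(of y-axis) %.3f'%((np.arctan2(d[1],d[0])-np.pi/2+np.pi/2)%np.pi-np.pi/2),a[:2].round(4),b[:2].round(4))
show('board z28',t,(222,190,402,245),16,.028)
show('stand z40',t,(132,182,190,232),7,.04)
show('scene stand',s,(355,285,420,355),8,.04)
# pin head (bright, unsaturated)
for n,c,(x0,y0,x1,y1) in(('s',s,(295,215,335,255)),('t',t,(236,198,266,218))):
    h=cv2.cvtColor(c['color'],cv2.COLOR_BGR2HSV)[y0:y1,x0:x1].astype(int)
    for k,m in(('pin',(h[...,1]<60)&(h[...,2]>120)),('peg',(h[...,0]>20)&(h[...,0]<32)&(h[...,1]>120)&(h[...,2]>150))):
        y,x=np.nonzero(m);print(n,k,len(x),(x.mean()+x0).round(2),(y.mean()+y0).round(2),x.min()+x0,x.max()+x0,y.min()+y0,y.max()+y0)
```

```text
board z28 [[331.8, 206.4], [230.8, 195.3]] yaw(of y-axis) -0.138 [ 0.5242 -0.1885] [0.5681 0.128 ]
board z28 [[229.6, 198.8], [313.3, 208.0]] yaw(of y-axis) -0.138 [0.557 0.132] [ 0.5206 -0.1304]
board z28 [[390.8, 212.5], [331.8, 206.3]] yaw(of y-axis) -0.133 [ 0.5   -0.371] [ 0.5243 -0.1884]
board z28 [[221.8, 238.4], [278.0, 237.1]] yaw(of y-axis) -0.003 [0.433  0.1592] [ 0.4325 -0.0176]
board z28 [[301.1, 220.9], [277.8, 218.2]] yaw(of y-axis) -0.143 [ 0.4814 -0.0911] [ 0.4918 -0.0184]
board z28 [[313.3, 230.4], [332.1, 232.4]] yaw(of y-axis) -0.133 [ 0.4506 -0.1284] [ 0.4428 -0.1865]
board z28 [[294.9, 236.6], [312.1, 236.1]] yaw(of y-axis) 0.002 [ 0.4327 -0.0703] [ 0.4328 -0.124 ]
board z28 [[364.0, 214.7], [347.1, 212.8]] yaw(of y-axis) -0.138 [ 0.4954 -0.2878] [ 0.5027 -0.2354]
board z28 [[342.1, 234.1], [358.6, 235.4]] yaw(of y-axis) -0.108 [ 0.4368 -0.2175] [ 0.4312 -0.2685]
board z28 [[390.6, 230.8], [374.4, 228.7]] yaw(of y-axis) -0.154 [ 0.4431 -0.3678] [ 0.4508 -0.3181]
board z28 [[312.4, 236.2], [328.7, 235.9]] yaw(of y-axis) -0.010 [ 0.4327 -0.1249] [ 0.4322 -0.1755]

[... 1975 characters left out ...]
.8, 325.5]] yaw(of y-axis) -1.281 [0.4947 0.3713] [0.531  0.3821]
scene stand [[418.5, 310.4], [408.3, 301.9]] yaw(of y-axis) -0.005 [0.4585 0.3914] [0.4583 0.3611]
scene stand [[401.3, 297.4], [396.0, 309.5]] yaw(of y-axis) -1.244 [0.4611 0.342 ] [0.4986 0.3547]
scene stand [[360.1, 292.6], [370.3, 297.8]] yaw(of y-axis) 0.293 [0.5294 0.2666] [0.5214 0.2931]
scene stand [[372.9, 314.2], [377.2, 303.9]] yaw(of y-axis) -1.202 [0.5512 0.3267] [0.5214 0.3152]
s pin 87 313.91 232.69 304 334 215 249<stdin>:19: RuntimeWarning: Mean of empty slice.
  ret = ret.dtype.type(ret / rcount)
Traceback (most recent call last):
ValueError: zero-size array to reduction operation minimum which has no identity
```

Emit:
jog_arm(deltas=[-0.22,-0.01,0,0,0,51.5,1,-0.22,-0.01,0,0,0,51.5,1,-0.22,-0.01,0,0,0,51.5,1,-0.22,-0.01,0,0,0,51.5,1,-0.22,-0.01,0,0,0,51.5,1,-0.22,-0.01,0,0,0,51.5,1,-0.22,-0.01,0,0,0,51.5,1])

```text
time: 1.0
tool_pos: [0.4201, 0.5606, 0.248]
tcp_rot: [-1.803, -2.572, 0.001]
wrist_force: [-0.6, -0.1, 0.1]
width: 1.001
grip_force: 0.0
```

Run:
```python
from h import *
s=read_camera('scene');t=read_camera('top')
def rs(i,f):return cv2.resize(i,None,fx=f,fy=f,interpolation=cv2.INTER_CUBIC)
a=rs(s['color'][286:332,366:412],8);b=rs(s['color'][212:258,295:341],8)
c=rs(t['color'][194:219,136:182],8);d=rs(t['color'][202:227,226:272],8)
cv2.imwrite('pics/crop2.png',np.vstack([np.hstack([a,b]),np.hstack([c,d])]))
C=np.array([.5393,.3577]);x=np.array([.939,.343]);y=np.array([-.343,.939])
# predicted plate corners upright
for n,v in(('tab-y',-.014),('tab+y',.014)):
    for k in(-.006,.006):
        p=np.r_[C+v*y+k*x,.155];print(n,k,proj(s,p).round(1),proj(t,p).round(1))
for v in(-.03,.03):
    p=np.r_[C+v*y+.006*x,.087];print('shoulder',v,proj(s,p).round(1),proj(t,p).round(1))
    p=np.r_[C+v*y+.006*x,.055];print('chan',v,proj(s,p).round(1),proj(t,p).round(1))
print(readout.read_state()['tool_pos'])
```

```text
tab-y -0.006 [391.8 289.4] [149.4 203.9]
tab-y 0.006 [390.  293.5] [148. 200.]
tab+y -0.006 [404.3 294.9] [140.3 207.5]
tab+y 0.006 [402.7 299.1] [138.8 203.6]
shoulder -0.03 [377.1 306.4] [160.9 199.7]
chan -0.03 [374.6 313.4] [164.2 200.5]
shoulder 0.03 [402.5 318.2] [142.4 207.1]
chan 0.03 [399.2 325.1] [146.2 207.6]
[0.41882187 0.56126529 0.24813021]
```

View pics/crop2.png

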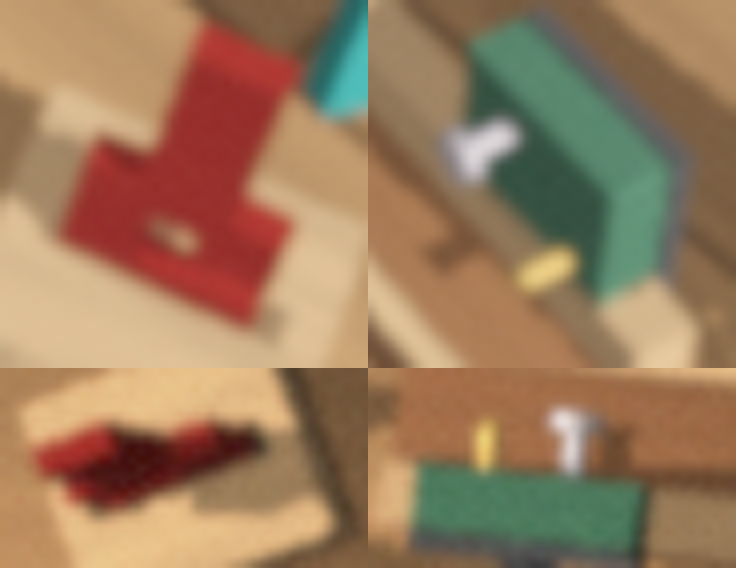

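The plate stands in the kerf, with tab top centre at scene (396.4,293.0) and top (145.0,203.8). The pocket hole is at scene (387,315), and the pin head is at scene (307,231) and top (251,208). Now I'll triangulate and check which side of the slot is open.

Run:
```python
from h import *
s=read_camera('scene');t=read_camera('top')
P,e=tri(s,(396.4,293.0),t,(145.0,203.8));print('tabtop',P.round(4),e.round(4))
C=np.array([.5393,.3577]);x=np.array([.939,.343]);y=np.array([-.343,.939])
print('rel stand x,y',((P[:2]-C)@x).round(4),((P[:2]-C)@y).round(4))
bx=np.array([.9905,-.1375]);by=np.array([.1375,.9905])
for n,u,z in(('UL',(231.8,213.7),.105),('UR',(260.2,216.2),.105),('LR',(259.9,224.7),.105),('LL',(231.2,222.4),.105),('pinroot',(251.2,214.6),.085),('head',(251.3,208.1),.085),('pegroot',(240.2,214.8),.053),('pegtip',(240.2,208.5),.053)):
    p=onz(t,u,z)[:2];print(n,p.round(4),'bx %.4f by %.4f'%(p@bx,p@by))
H,e=tri(s,(307,231.2),t,(251.3,208.1));print('head tri',H.round(4),e.round(4),(H[:2]@bx).round(4),(H[:2]@by).round(4))
# red brightness below/along plate face at heights above bottom, for v across width
hw=P[:2]-0; 
for z in(.08,.072,.066,.06,.055,.05,.046):
    row=[]
    for v in(-.027,-.02,-.012,-.004,.004,.012,.02,.027):
        p=np.r_[C+v*y+.006*x,z];u=proj(s,p)-[.8,1.25];row.append(int(cv2.getRectSubPix(s['color'],(1,1),tuple(map(float,u)))[0,0,2]))
    print(z,row)
```

```text
tabtop [0.539  0.3549 0.156 ] 0.0003
rel stand x,y -0.0013 -0.0025
UL [0.5064 0.1153] bx 0.4858 by 0.1839
UR [0.4968 0.0316] bx 0.4877 by 0.0996
LR [0.4718 0.0331] bx 0.4628 by 0.0977
LL [0.4808 0.1176] bx 0.4601 by 0.1826
pinroot [0.503  0.0599] bx 0.4900 by 0.1284
head [0.5225 0.0591] bx 0.5094 by 0.1304
pegroot [0.5046 0.0967] bx 0.4865 by 0.1651
pegtip [0.524  0.0963] bx 0.5058 by 0.1674
head tri [0.5223 0.059  0.0875] 0.0003 0.5092 0.1302
0.08 [156, 155, 152, 151, 154, 151, 154, 167]
0.072 [153, 152, 151, 153, 176, 150, 152, 162]
0.066 [152, 151, 150, 144, 173, 154, 158, 167]
0.06 [153, 151, 149, 143, 162, 165, 170, 175]
0.055 [152, 151, 150, 161, 170, 173, 176, 176]
0.05 [153, 151, 152, 169, 171, 171, 171, 170]
0.046 [155, 154, 155, 165, 165, 164, 164, 164]
```

Emit:
jog_arm(deltas=[-0.234,0.041,0.03,0,0,0,1,-0.234,0.041,0.03,0,0,0,1,-0.234,0.041,0.03,0,0,0,1,-0.234,0.041,0.03,0,0,0,1,-0.234,0.041,0.03,0,0,0,1,-0.234,0.041,0.075,0,0,0,0,-0.234,0.041,0.118,0,0,0,0,-0.234,0.041,0.118,0,0,0,0], squeeze=60)

```text
time: 2.0
tool_pos: [0.5328, 0.3527, 0.1232]
tcp_rot: [-1.795, -2.571, 0.019]
wrist_force: [-0.8, -0.4, -1.5]
width: 0.519
grip_force: 0.0
```

Run:
```python
from h import *
s=read_camera('scene');t=read_camera('top')
def rs(i,f):return cv2.resize(i,None,fx=f,fy=f,interpolation=cv2.INTER_CUBIC)
cv2.imwrite('pics/g1.png',np.hstack([rs(s['color'][260:340,350:430],5),rs(t['color'][170:250,110:190],5)]))
st=readout.read_state();print(st['tool_pos'],st['wrist_force'],st['width'],local([.539,.355,.13],st))
```

```text
[0.53676888 0.35572394 0.1298213 ] [-0.08736857 -0.19304717  0.77137588] 0.501197417521613 [-0.00144915  0.00184408 -0.0001824 ]
```

View pics/g1.png

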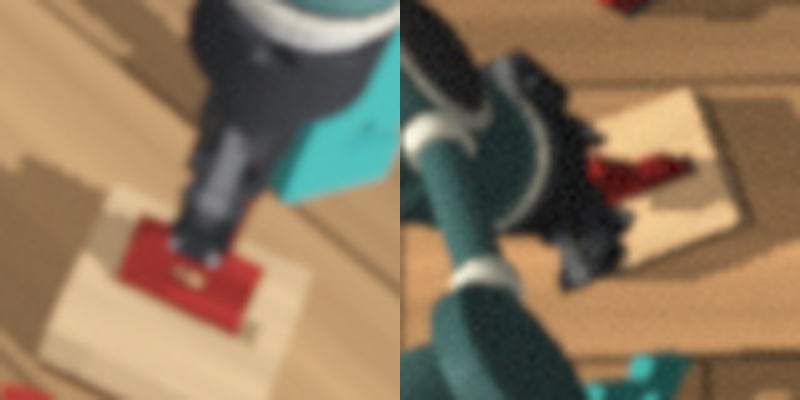

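The open fingers straddle the tab, at scene ≈(390,308), centred on it. Closing.

Emit:
jog_arm(deltas=[-0.001,0.002,0,0,0,0,0,-0.001,0.002,0,0,0,0,-1,-0.001,0.002,0,0,0,0,-1,-0.001,0.002,0,0,0,0,-1,-0.001,0.002,0,0,0,0,-1,-0.001,0.002,0,0,0,0,-1])

```text
time: 2.7
tool_pos: [0.5411, 0.3563, 0.1329]
tcp_rot: [1.8, 2.574, 0.006]
wrist_force: [-0.9, -0.1, 6.7]
width: 0.133
grip_force: 59.6
```

Run:
```python
from h import *
st=readout.read_state();print(st['tool_pos'],st['tcp_rot'],st['wrist_force'],st['torque'],st['width'],st['grip_force'],st['q'])
```

```text
[0.54111331 0.35626645 0.13285875] [1.79954133 2.57361858 0.00550731] [-0.85665577 -0.06742056  6.68089657] [-0.04233228  0.23849457 -0.0120961 ] 0.13309970592952444 59.58685576915741 [5.43658868e-01 3.02168687e-01 1.77745010e+00 3.41714732e-04
 1.05826975e+00 1.93108305e-01]
```

Emit:
jog_arm(deltas=[0,0,-0.02,0,0,0,-1,0,0,-0.06,0,0,0,-1,0,0,-0.11,0,0,0,-1,-0.02,-0.01,-0.13,0,0,4,-1,-0.06,-0.03,-0.13,0,0,12,-1,-0.1,-0.05,-0.13,0,0,20,-1,-0.14,-0.07,-0.13,0,0,28,-1,-0.18,-0.09,-0.13,0,0,28,-1])

```text
time: 3.5
tool_pos: [0.5165, 0.1538, 0.2603]
tcp_rot: [2.372, 2.06, 0.0]
wrist_force: [0.8, 0.2, -1.8]
width: 0.133
grip_force: 59.6
```

Run:
```python
from h import *
st=readout.read_state();print(st['tool_pos'],st['wrist_force'],st['width'],st['grip_force'],local([.5035,.0124,.26],st))
M=R.from_rotvec(st['tcp_rot']).as_matrix();print(M.round(4),np.degrees(np.arctan2(M[1,1],M[0,1])))
```

```text
[0.51652631 0.15382059 0.26033265] [ 0.84842459  0.18125878 -1.83379974] 0.13320447685699122 59.640435576438904 [-0.14184965  0.00693769  0.00035067]
[[ 1.403e-01  9.901e-01  3.000e-04]
 [ 9.901e-01 -1.403e-01 -2.000e-04]
 [-1.000e-04  3.000e-04 -1.000e+00]] -8.06276657296253
```

Emit:
jog_arm(deltas=[-0.04,0.002,0,0,0,0,-1,-0.08,0.004,0,0,0,0,-1,-0.12,0.006,0.02,0,0,0,-1,-0.142,0.007,0.05,0,0,0,-1,-0.142,0.007,0.08,0,0,0,-1,-0.142,0.007,0.08,0,0,0,-1])

```text
time: 4.1
tool_pos: [0.5014, 0.0128, 0.176]
tcp_rot: [-2.368, -2.057, 0.008]
wrist_force: [-0.1, 0.3, -1.3]
width: 0.134
grip_force: 59.6
```

Run:
```python
from h import *
s=read_camera('scene');t=read_camera('top')
def rs(i,f):return cv2.resize(i,None,fx=f,fy=f,interpolation=cv2.INTER_CUBIC)
cv2.imwrite('pics/i1.png',np.hstack([rs(s['color'][180:255,265:340],5.3),rs(t['color'][180:255,225:300],5.3)]))
st=readout.read_state();print(st['tool_pos'],st['wrist_force'],local([.5035,.0124,.163],st))
bx=np.array([.9905,-.1375]);by=np.array([.1375,.9905]);p=st['tool_pos'][:2];print(p@bx,p@by)
# predicted plate lower +y corners
for X in(-.006,.006):
  for v,h in((.03,77),(.03,0),(-.03,77),(-.03,0)):
    q=np.r_[(p@bx+X)*bx+(p@by+v)*by,st['tool_pos'][2]-.1229+h/1000];print(X,v,h,proj(s,q).round(1))
```

```text
[0.50414057 0.01385082 0.18028877] [-0.24828481  0.15219478 -1.51564318] [-0.00152571 -0.00040935  0.01728934]
0.4974467493720972 0.08303856676883088
-0.006 0.03 77 [309.6 213. ]
-0.006 0.03 0 [308.  231.8]
-0.006 -0.03 77 [297.1 199.8]
-0.006 -0.03 0 [296.1 218.7]
0.006 0.03 77 [306.  214.7]
0.006 0.03 0 [304.5 233.5]
0.006 -0.03 77 [293.5 201.4]
0.006 -0.03 0 [292.7 220.3]
```

View pics/i1.png

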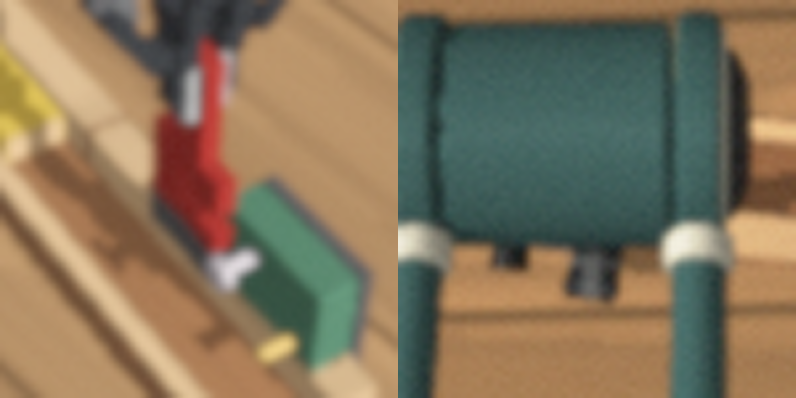

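The plate hangs in the channel behind the pin, with its foot corner at scene (305,234), which matches the prediction. Lowering to insertion height, then inserting most of the way.

Emit:
jog_arm(deltas=[0,0,0.009,0,0,0,-1,0,0,0.0175,0,0,0,-1,0,0,0.0175,0,0,0,-1,0.008,0,0.0175,0,0,0,-1,0.016,0,0.0175,0,0,0,-1,0.022,0,0.0175,0,0,0,-1,0.022,0,0.0175,0,0,0,-1])

```text
time: 4.9
tool_pos: [0.508, 0.0366, 0.1631]
tcp_rot: [2.368, 2.064, 0.001]
wrist_force: [-0.5, 0.2, -2.2]
width: 0.129
grip_force: 59.6
```

Run:
```python
from h import *
st=readout.read_state();print(st['tool_pos'],st['wrist_force'],st['torque'])
bx=np.array([.9905,-.1375]);by=np.array([.1375,.9905]);p=st['tool_pos'][:2];print(p@bx,p@by)
```

```text
[0.50796771 0.03661826 0.16313597] [-0.45961877  0.24350331 -2.18083747] [-0.0665897   0.02898706  0.02004994]
0.4981070023747048 0.10611594321823392
```

Emit:
jog_arm(deltas=[0.006,-0.001,0,0,0,0,-1,0.012,-0.001,0,0,0,0,-1,0.018,-0.001,0,0,0,0,-1,0.018,-0.001,0,0,0,0,-1,0.018,-0.001,0,0,0,0,-1])

```text
time: 5.4
tool_pos: [0.5091, 0.0536, 0.1628]
tcp_rot: [2.369, 2.063, -0.0]
wrist_force: [0.4, 0.8, -2.7]
width: 0.133
grip_force: 59.6
```

Run:
```python
from h import *
s=read_camera('scene')
cv2.imwrite('pics/i2.png',cv2.resize(s['color'][190:260,275:345],None,fx=8,fy=8,interpolation=cv2.INTER_CUBIC))
st=readout.read_state();print(st['tool_pos'],st['wrist_force'],st['torque'])
bx=np.array([.9905,-.1375]);by=np.array([.1375,.9905]);p=st['tool_pos'][:2];print(p@bx,p@by)
```

```text
[0.5090804  0.05344357 0.16275012] [-0.83224106  0.49215236 -2.17691251] [ 0.00634886  0.05025056 -0.04239707]
0.49689565001069125 0.12293441204938618
```

View pics/i2.png

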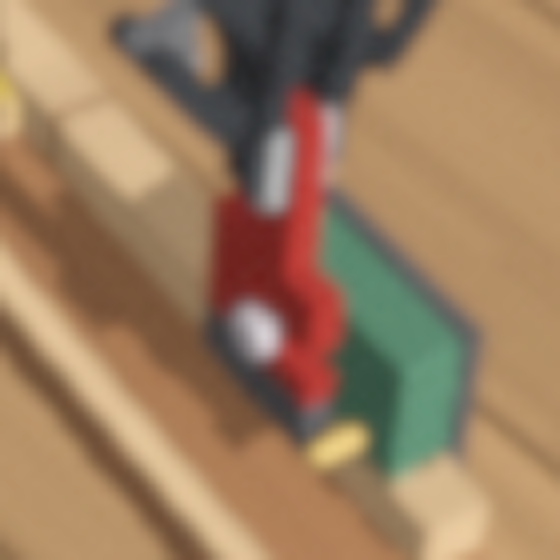

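The pin is inside the slot: its head at crop (257,330), scene ≈(307,231), stands in front of the plate, and the peg is just ahead. Creeping forward until contact.

Emit:
jog_arm(deltas=[0.0015,0,0,0,0,0,-1,0.003,0,0,0,0,0,-1,0.0045,0,0,0,0,0,-1,0.0045,0,0,0,0,0,-1,0.0045,0,0,0,0,0,-1])

```text
time: 5.95
tool_pos: [0.5097, 0.0579, 0.1628]
tcp_rot: [2.37, 2.062, 0.0]
wrist_force: [-0.2, -0.9, -1.8]
width: 0.131
grip_force: 59.6
```

Emit:
jog_arm(deltas=[0.001,0,0,0,0,0,-1,0.001,0,0,0,0,0,-1,0.001,0,0,0,0,0,-1])

```text
time: 6.25
tool_pos: [0.5099, 0.059, 0.1628]
tcp_rot: [2.37, 2.062, 0.0]
wrist_force: [1.0, -0.1, -1.3]
width: 0.132
grip_force: 59.6
```

Emit:
jog_arm(deltas=[0.001,0,0,0,0,0,-1,0.001,0,0,0,0,0,-1,0.001,0,0,0,0,0,-1])

```text
time: 6.55
tool_pos: [0.51, 0.06, 0.1628]
tcp_rot: [-2.37, -2.062, 0.0]
wrist_force: [-0.1, -0.7, -1.8]
width: 0.13
grip_force: 59.6
```

Emit:
jog_arm(deltas=[0.001,0,0,0,0,0,-1,0.001,0,0,0,0,0,-1,0.001,0,0,0,0,0,-1])

```text
time: 6.85
tool_pos: [0.5101, 0.0609, 0.1628]
tcp_rot: [2.37, 2.062, -0.0]
wrist_force: [0.3, 0.2, -1.3]
width: 0.132
grip_force: 59.6
```

Emit:
jog_arm(deltas=[0.001,0,0,0,0,0,-1,0.001,0,0,0,0,0,-1,0.001,0,0,0,0,0,-1])

```text
time: 7.15
tool_pos: [0.5102, 0.0614, 0.1628]
tcp_rot: [2.369, 2.062, -0.001]
wrist_force: [-0.4, -3.3, -1.8]
width: 0.132
grip_force: 59.6
```

Contact came at y ≈ 0.061, so the pocket is over the pin about 2 mm back, matching the image measurement. Backing off 2.8 mm of command and lowering.

Emit:
jog_arm(deltas=[-0.0028,0,0,0,0,0,-1,-0.0028,0,0,0,0,0,-1,-0.0028,0,0.004,0,0,0,-1,-0.0028,0,0.008,0,0,0,-1,-0.0028,0,0.011,0,0,0,-1,-0.0028,0,0.0125,0,0,0,-1,-0.0028,0,0.0125,0,0,0,-1])

```text
time: 7.85
tool_pos: [0.5095, 0.0592, 0.1498]
tcp_rot: [-2.369, -2.062, 0.001]
wrist_force: [-0.5, -0.3, -1.0]
width: 0.134
grip_force: 59.6
```

Emit:
jog_arm(deltas=[0,0,0.001,0,0,0,-1,0,0,0.001,0,0,0,-1,0,0,0.001,0,0,0,-1])

```text
time: 8.15
tool_pos: [0.51, 0.0591, 0.1494]
tcp_rot: [2.37, 2.062, 0.0]
wrist_force: [-0.3, -0.3, -1.5]
width: 0.133
grip_force: 59.6
```

Emit:
jog_arm(deltas=[0,0,0.001,0,0,0,-1,0,0,0.001,0,0,0,-1,0,0,0.001,0,0,0,-1])

```text
time: 8.45
tool_pos: [0.5102, 0.0592, 0.1488]
tcp_rot: [2.37, 2.062, 0.001]
wrist_force: [-1.6, 0.0, 1.6]
width: 0.132
grip_force: 60.2
```

Emit:
jog_arm(deltas=[0,0,0.001,0,0,0,-1,0,0,0.001,0,0,0,-1,0,0,0.001,0,0,0,-1])

```text
time: 8.75
tool_pos: [0.5103, 0.0591, 0.1487]
tcp_rot: [2.37, 2.062, 0.001]
wrist_force: [-2.0, 0.0, 7.7]
width: 0.133
grip_force: 61.2
```

Seated at z 0.1488, as predicted. Relieving the load, opening, and rising straight up.

Emit:
jog_arm(deltas=[0,0,-0.001,0,0,0,-1,0,0,-0.001,0,0,0,-0.6,0,0,-0.001,0,0,0,-0.3,0,0,-0.001,0,0,0,-0.1,0,0,-0.001,0,0,0,-0.1,0,0,-0.02,0,0,0,-0.1,0,0,-0.06,0,0,0,-0.1,0,0,-0.1,0,0,0,-0.1])

```text
time: 9.55
tool_pos: [0.5089, 0.059, 0.2471]
tcp_rot: [-2.369, -2.061, 0.004]
wrist_force: [0.9, -0.3, 0.2]
width: 0.447
grip_force: 0.0
```

Run:
```python
from h import *
s=read_camera('scene')
cv2.imwrite('pics/i3.png',cv2.resize(s['color'][150:260,225:345],None,fx=5,fy=5,interpolation=cv2.INTER_CUBIC))
st=readout.read_state();print(st['tool_pos'],st['wrist_force'],st['width'])
bx=np.array([.9905,-.1375]);by=np.array([.1375,.9905])
f=lambda x,y,z:proj(s,np.r_[(.510+x)*bx+(.1286+y)*by,z]).round(1).tolist()
for y in(-.014,.014):print('tabtop',f(-.007,y,.171))
for y in(-.03,.03):print('shoulder',f(-.007,y,.103),'bottom',f(-.007,y,.026))
c=s['color'];h=cv2.cvtColor(c,cv2.COLOR_BGR2HSV)
H,S,V=cv2.split(h);m=((H>20)&(H<33)&(S>140)&(V>100)).astype(np.uint8);m[:,285:]=0
N,l,stt,ce=cv2.connectedComponentsWithStats(m);i=1+stt[1:,4].argmax();cn=cv2.findContours((l==i).astype(np.uint8),0,2)[0][0]
print(stt[i],cv2.approxPolyDP(cn,1.5,True)[:,0].tolist())
```

```text
[0.51338221 0.05940173 0.25602253] [ 2.56161074 -0.23568456  4.18955266] 0.45273218554845623
tabtop [307.2, 205.3]
tabtop [313.5, 211.8]
shoulder [302.5, 219.3] bottom [301.2, 237.3]
shoulder [315.3, 233.2] bottom [313.3, 251.2]
[236 168  39  39 549] [[236, 171], [236, 174], [264, 206], [274, 200], [246, 168]]
```

View pics/i3.png

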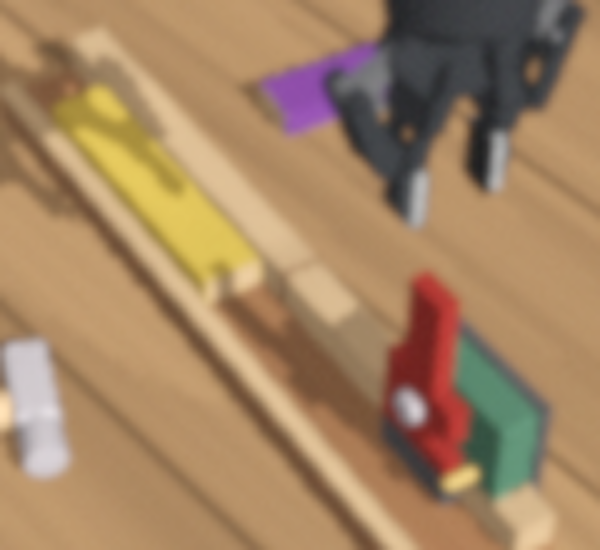

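The plate hangs plumb on the pin, between head and block. Its foot corner is at scene (313,250), as predicted. The yellow lath's near end is at scene ≈(272,205). Next: the lath tail position.

Run:
```python
from h import *
t=read_camera('top');g=cv2.imread('pics/top0.png')
bx=np.array([.9905,-.1375]);by=np.array([.1375,.9905])
# profile of saturation along lath centre line at z=.04 in old top picture
hsv=cv2.cvtColor(g,cv2.COLOR_BGR2HSV).astype(np.float32)
ys=np.arange(-.42,-.0,.002)
pr=np.array([np.mean([cv2.getRectSubPix(np.ascontiguousarray(hsv[...,0]),(1,1),tuple(map(float,proj(t,np.r_[(.511+x)*bx+y*by,.04]))))[0,0] for x in(-.01,0,.01)]) for y in ys])
sat=np.array([np.mean([cv2.getRectSubPix(np.ascontiguousarray(hsv[...,2]),(1,1),tuple(map(float,proj(t,np.r_[(.511+x)*bx+y*by,.04]))))[0,0] for x in(-.01,0,.01)]) for y in ys])
m=(pr>20);print('lath by from',ys[m][0],'to',ys[m][-1],'len',ys[m][-1]-ys[m][0]);print([(round(a,3),int(h),int(v)) for a,h,v in zip(ys,pr,sat)][::3])
st=readout.read_state();p=st['tool_pos'];print(p,p[:2]@bx,p[:2]@by,st['tcp_rot'])
```

```text
lath by from -0.24999999999999983 to -0.05399999999999966 len 0.19600000000000017
[(np.float64(-0.42), 14, 189), (np.float64(-0.414), 14, 190), (np.float64(-0.408), 14, 190), (np.float64(-0.402), 15, 190), (np.float64(-0.396), 14, 191), (np.float64(-0.39), 15, 191), (np.float64(-0.384), 14, 190), (np.float64(-0.378), 15, 190), (np.float64(-0.372), 15, 190), (np.float64(-0.366), 15, 190), (np.float64(-0.36), 15, 190), (np.float64(-0.354), 14, 190), (np.float64(-0.348), 15, 189), (np.float64(-0.342), 15, 187), (np.float64(-0.336), 15, 188), (np.float64(-0.33), 15, 189), (np.float64(-0.324), 14, 187), (np.float64(-0.318), 15, 156), (np.float64(-0.312), 14, 124), (np.float64(-0.306), 14, 121), (np.float64(-0.3), 14, 130), (np.float64(-0.294), 12, 160), (np.float64(-0.288), 12, 165), (np.float64(-0.282), 12, 165), (np.float64(-0.276), 12, 151), (np.float64(-0.27), 12, 112), (np.float64(-0.264), 12, 109), (np.float64(-0.258), 13, 111), (np.float64(-0.252), 19, 183), (np.float64(-0.246), 22, 233), (np.float64(-0.24), 23, 235), (np.float64(-0.234), 23, 235), (np.float64(-0.228), 23, 234), (n
[... 546 characters left out ...]
236), (np.float64(-0.114), 23, 235), (np.float64(-0.108), 23, 234), (np.float64(-0.102), 23, 233), (np.float64(-0.096), 23, 232), (np.float64(-0.09), 23, 233), (np.float64(-0.084), 23, 233), (np.float64(-0.078), 23, 231), (np.float64(-0.072), 23, 231), (np.float64(-0.066), 23, 231), (np.float64(-0.06), 22, 231), (np.float64(-0.054), 21, 225), (np.float64(-0.048), 15, 172), (np.float64(-0.042), 12, 157), (np.float64(-0.036), 12, 158), (np.float64(-0.03), 12, 157), (np.float64(-0.024), 12, 157), (np.float64(-0.018), 12, 155), (np.float64(-0.012), 12, 151), (np.float64(-0.006), 12, 149)]
[0.51387896 0.05941609 0.2541133 ] 0.5008273980895276 0.12950999519603681 [2.36428656 2.05770278 0.01483974]
```

Emit:
jog_arm(deltas=[-0.04,0.001,0,0,0,0,-1,-0.085,0.003,0,0,0,0,-1,-0.13,0.005,0,0,0,0,-1,-0.175,0.007,0,0,0,0,-1,-0.22,0.009,0,0,0,0,-1,-0.265,0.011,0,0,0,0,-1,-0.31,0.012,0,0,0,0,-1,-0.35,0.013,0,0,0,0,-1], squeeze=20)

```text
time: 10.45
tool_pos: [0.4737, -0.2914, 0.2466]
tcp_rot: [-2.37, -2.061, 0.0]
wrist_force: [0.2, 0.1, 0.4]
width: -0.001
grip_force: 0.0
```

Emit:
jog_arm(deltas=[-0.03,0.001,0.01,0,0,0,-1,-0.062,0.002,0.04,0,0,0,-1,-0.062,0.002,0.08,0,0,0,-1,-0.062,0.002,0.12,0,0,0,-1,-0.062,0.002,0.14,0,0,0,-1,-0.062,0.002,0.14,0,0,0,-1])

```text
time: 11.05
tool_pos: [0.4647, -0.3487, 0.1022]
tcp_rot: [-2.363, -2.056, 0.003]
wrist_force: [0.4, -0.6, -0.7]
width: 0.0
grip_force: 0.0
```

Run:
```python
from h import *
s=read_camera('scene')
cv2.imwrite('pics/l1.png',cv2.resize(s['color'][110:260,205:345],None,fx=4,fy=4,interpolation=cv2.INTER_CUBIC))
bx=np.array([.9905,-.1375]);by=np.array([.1375,.9905])
st=readout.read_state();p=st['tool_pos'];print(p,p[:2]@bx,p[:2]@by,st['wrist_force'],st['width'],local([.4672,-.3506,.042],st))
M=R.from_rotvec(st['tcp_rot']).as_matrix();print(M.round(3))
print(proj(s,p+[0,0,-.017]))
```

```text
[ 0.46629832 -0.34985559  0.10485442] 0.5099736253736843 -0.28241594098351747 [ 0.16821314 -0.56078929  0.16891861] 0.0007299270537702281 [-0.00077813  0.00126793  0.06284769]
[[ 0.138  0.99  -0.004]
 [ 0.99  -0.138  0.003]
 [ 0.003 -0.004 -1.   ]]
[236.04808025 152.82718067]
```

View pics/l1.png

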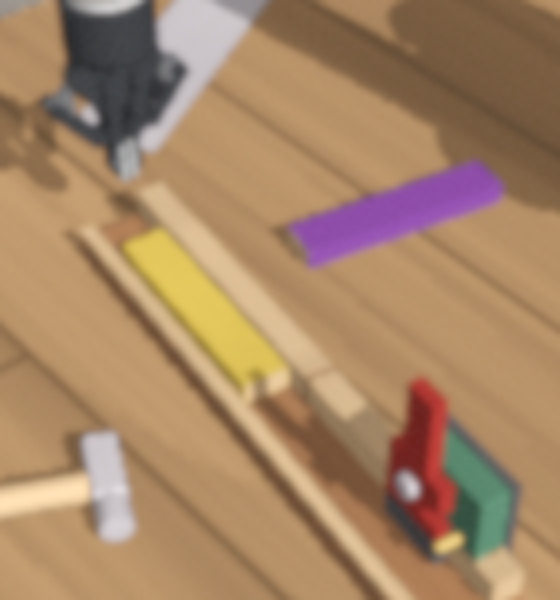

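The closed fingers stand above the channel behind the lath's tail (crop (125,170)), and the stop still hangs. Descending.

Emit:
jog_arm(deltas=[0,0.001,0.03,0,0,0,-1,0,0.001,0.05,0,0,0,-1,0,0.001,0.062,0,0,0,-1,0,0.001,0.062,0,0,0,-1,0,0.001,0.062,0,0,0,-1])

```text
time: 11.6
tool_pos: [0.4697, -0.3518, 0.0466]
tcp_rot: [2.368, 2.061, 0.0]
wrist_force: [-0.1, 0.8, 0.8]
width: -0.002
grip_force: 0.0
```

```bash
cat > st.py <<'E'
from h import *
bx=np.array([.9905,-.1375]);by=np.array([.1375,.9905])
st=readout.read_state();p=st['tool_pos'];print(p,'bx %.4f by %.4f'%(p[:2]@bx,p[:2]@by),st['wrist_force'].round(2))
E
python3 st.py
```

```text
[ 0.46973833 -0.3517652   0.0466359 ] bx 0.5136 by -0.2838 [-0.1   0.82  0.81]
```

Emit:
jog_arm(deltas=[0,-0.002,0.004,0,0,0,-1,0.01,-0.002,0.004,0,0,0,-1,0.018,-0.002,0.004,0,0,0,-1,0.028,-0.002,0.004,0,0,0,-1,0.04,-0.002,0.004,0,0,0,-1,0.054,-0.002,0.004,0,0,0,-1,0.068,-0.002,0.004,0,0,0,-1,0.08,-0.002,0.004,0,0,0,-1])

```text
time: 12.4
tool_pos: [0.478, -0.2701, 0.0413]
tcp_rot: [-2.369, -2.063, -0.0]
wrist_force: [0.3, -1.5, 0.5]
width: 0.003
grip_force: 0.5
```

Emit:
jog_arm(deltas=[0.012,0,0,0,0,0,-1,0.025,0,0,0,0,0,-1,0.038,0,0,0,0,0,-1,0.05,0,0,0,0,0,-1,0.06,0,0,0,0,0,-1,0.068,0,0,0,0,0,-1,0.074,0,0,0,0,0,-1,0.074,0,0,0,0,0,-1])

```text
time: 13.2
tool_pos: [0.488, -0.1975, 0.0411]
tcp_rot: [-2.369, -2.063, 0.0]
wrist_force: [-0.5, 0.5, 0.3]
width: 0.001
grip_force: 0.0
```

```bash
python3 st.py
python3 - <<'E'
from h import *
bx=np.array([.9905,-.1375]);by=np.array([.1375,.9905])
s=read_camera('scene');h=cv2.cvtColor(s['color'],cv2.COLOR_BGR2HSV).astype(np.float32)
# red plate low -y edge and lath end along line on lath front top edge
for nm,x,z in(('lath top',.0,.04),('lath top',.01,.04)):
    print(nm,x,[(round(y,3),*[int(cv2.getRectSubPix(np.ascontiguousarray(h[...,k]),(1,1),tuple(map(float,proj(s,np.r_[(.5105+x)*bx+y*by,z]))))[0,0]) for k in(0,1,2)]) for y in np.arange(.07,.116,.003)])
E
```

```text
[ 0.48802859 -0.19746113  0.04111022] bx 0.5105 by -0.1285 [-0.51  0.49  0.28]
lath top 0.0 [(np.float64(0.07), 23, 161, 165), (np.float64(0.073), 22, 158, 167), (np.float64(0.076), 21, 150, 171), (np.float64(0.079), 21, 132, 178), (np.float64(0.082), 19, 116, 180), (np.float64(0.085), 18, 103, 174), (np.float64(0.088), 16, 97, 165), (np.float64(0.091), 16, 100, 154), (np.float64(0.094), 15, 106, 142), (np.float64(0.097), 14, 119, 127), (np.float64(0.1), 12, 121, 117), (np.float64(0.103), 11, 114, 108), (np.float64(0.106), 10, 98, 98), (np.float64(0.109), 10, 89, 92), (np.float64(0.112), 11, 86, 90), (np.float64(0.115), 10, 87, 92)]
lath top 0.01 [(np.float64(0.07), 23, 156, 202), (np.float64(0.073), 23, 153, 204), (np.float64(0.076), 22, 142, 207), (np.float64(0.079), 21, 122, 214), (np.float64(0.082), 19, 100, 225), (np.float64(0.085), 18, 87, 231), (np.float64(0.088), 17, 83, 230), (np.float64(0.091), 17, 85, 221), (np.float64(0.094), 15, 97, 196), (np.float64(0.097), 14, 112, 172), (np.float64(0.1), 13, 125, 155), (np.float64(0.103), 12, 129, 152), (np.float64(0.106), 13, 131, 153), (np.float64(0.109), 13, 131, 154), (np.float64(0.112), 13, 132, 155), (np.float64(0.115), 13, 131, 156)]
```

```bash
cat > trk.py <<'E'
from h import *
import sys,os
bx=np.array([.9905,-.1375]);by=np.array([.1375,.9905])
F=[read_camera('scene') for _ in range(6)];s=F[0];c=np.mean([f['color'].astype(np.float32) for f in F],0)
w=c[...,2]/(c.sum(2)+1)-.55; w=np.clip(w,0,.2)
def cen(r):
    x0,y0,x1,y1=r;a=w[y0:y1,x0:x1];Y,X=np.mgrid[y0:y1,x0:x1];return np.array([(a*X).sum(),(a*Y).sum()])/a.sum()
# image direction of 1 mm along board y near the plate
q=np.r_[.497*bx+.1286*by,.16];d=(proj(s,q+np.r_[by*.01,0])-proj(s,q))/10
top,low=cen((300,198,322,213)),cen((296,222,324,250))
r=np.r_[top@d,low@d]/(d@d)
if not os.path.exists('base.npy'):np.save('base.npy',r)
b=np.load('base.npy');print('plate shift mm along y: tab %.2f low %.2f'%tuple(r-b),'d',d.round(3))
h=cv2.cvtColor(np.clip(c,0,255).astype(np.uint8),cv2.COLOR_BGR2HSV).astype(np.float32)[...,1]
ys=np.arange(.06,.11,.0005)
pr=np.array([cv2.getRectSubPix(h,(1,1),tuple(map(float,proj(s,np.r_[.5205*bx+y*by,.04]))))[0,0] for y in ys])
g=np.gradient(cv2.GaussianBlur(pr[:,None],(1,9),0)[:,0]);print('lath top end by %.4f'%ys[g.argmin()])
E
python3 trk.py; python3 trk.py
```

```text
plate shift mm along y: tab 0.00 low 0.00 d [0.225 0.234]
lath top end by 0.0795
plate shift mm along y: tab 0.01 low 0.15 d [0.225 0.234]
lath top end by 0.0795
```

Emit:
jog_arm(deltas=[0.004,0,0,0,0,0,-1,0.008,0,0,0,0,0,-1,0.011,0,0,0,0,0,-1,0.011,0,0,0,0,0,-1])

```text
time: 14.25
tool_pos: [0.4897, -0.1868, 0.0413]
tcp_rot: [-2.369, -2.063, -0.0]
wrist_force: [0.5, 0.2, -0.1]
width: 0.0
grip_force: 0.0
```

```bash
python3 trk.py; python3 st.py;python3 trk.py
```

```text
plate shift mm along y: tab 0.05 low 0.05 d [0.225 0.234]
lath top end by 0.0900
[ 0.48961603 -0.18740156  0.04123344] bx 0.5107 by -0.1183 [ 0.35 -0.39  0.16]
plate shift mm along y: tab 0.04 low -0.01 d [0.225 0.234]
lath top end by 0.0890
```

Emit:
jog_arm(deltas=[0.002,0,0,0,0,0,-1,0.0035,0,0,0,0,0,-1,0.0035,0,0,0,0,0,-1])

```text
time: 15.15
tool_pos: [0.4902, -0.1838, 0.0413]
tcp_rot: [-2.37, -2.062, -0.0]
wrist_force: [0.2, -0.5, 0.4]
width: 0.004
grip_force: 0.0
```

```bash
python3 trk.py; python3 st.py
```

```text
plate shift mm along y: tab 0.01 low 0.05 d [0.225 0.234]
lath top end by 0.0935
[ 0.49014965 -0.18393475  0.04130177] bx 0.5108 by -0.1148 [-0.03  0.15  0.12]
```

Emit:
jog_arm(deltas=[0.001,0,0,0,0,0,-1,0.001,0,0,0,0,0,-1])

```text
time: 15.65
tool_pos: [0.4903, -0.183, 0.0413]
tcp_rot: [2.37, 2.062, -0.0]
wrist_force: [-0.1, -0.2, -0.7]
width: 0.006
grip_force: 0.1
```

```bash
python3 trk.py; python3 st.py
```

```text
plate shift mm along y: tab 0.03 low 0.17 d [0.225 0.234]
lath top end by 0.0930
[ 0.49022459 -0.18293912  0.0412628 ] bx 0.5107 by -0.1138 [ 0.24 -0.42 -0.37]
```

Emit:
jog_arm(deltas=[0.0007,0,0,0,0,0,-1,0.0007,0,0,0,0,0,-1])

```text
time: 16.15
tool_pos: [0.4904, -0.1823, 0.0413]
tcp_rot: [2.37, 2.062, -0.0]
wrist_force: [0.2, -0.2, 0.2]
width: -0.0
grip_force: 0.1
```

```bash
python3 trk.py
```

```text
plate shift mm along y: tab 0.03 low -0.02 d [0.225 0.234]
lath top end by 0.0945
```

Emit:
jog_arm(deltas=[0.0007,0,0,0,0,0,-1,0.0007,0,0,0,0,0,-1])

```text
time: 16.65
tool_pos: [0.4904, -0.1816, 0.0413]
tcp_rot: [2.37, 2.062, -0.0]
wrist_force: [0.6, -0.4, -0.4]
width: -0.001
grip_force: 0.1
```

```bash
python3 trk.py; python3 st.py
```

```text
plate shift mm along y: tab 0.06 low -0.01 d [0.225 0.234]
lath top end by 0.0945
[ 0.49046234 -0.18156797  0.04128483] bx 0.5108 by -0.1124 [ 0.49  0.75 -0.46]
```

Emit:
jog_arm(deltas=[0.0006,0,0,0,0,0,-1,0.0006,0,0,0,0,0,-1])

```text
time: 17.15
tool_pos: [0.4905, -0.181, 0.0413]
tcp_rot: [-2.37, -2.062, 0.0]
wrist_force: [-1.6, -0.7, 1.1]
width: -0.002
grip_force: 0.1
```

```bash
python3 trk.py
```

```text
plate shift mm along y: tab 0.02 low 0.04 d [0.225 0.234]
lath top end by 0.0970
```

Emit:
jog_arm(deltas=[0.0006,0,0,0,0,0,-1,0.0006,0,0,0,0,0,-1])

```text
time: 17.65
tool_pos: [0.4907, -0.1804, 0.0413]
tcp_rot: [2.37, 2.062, 0.0]
wrist_force: [-0.4, -0.7, 0.3]
width: -0.0
grip_force: 0.2
```

```bash
python3 trk.py; python3 st.py
```

```text
plate shift mm along y: tab -0.02 low 0.09 d [0.225 0.234]
lath top end by 0.0960
[ 0.49064713 -0.18038632  0.04130924] bx 0.5108 by -0.1112 [-0.71 -0.23  0.1 ]
```

Emit:
jog_arm(deltas=[0.0005,0,0,0,0,0,-1,0.0005,0,0,0,0,0,-1])

```text
time: 18.15
tool_pos: [0.4907, -0.1799, 0.0413]
tcp_rot: [2.37, 2.062, -0.0]
wrist_force: [0.1, 0.0, -0.0]
width: -0.001
grip_force: 0.2
```

```bash
python3 trk.py; python3 trk.py
```

```text
plate shift mm along y: tab -0.51 low 0.12 d [0.225 0.234]
lath top end by 0.0975
plate shift mm along y: tab -0.47 low 0.14 d [0.225 0.234]
lath top end by 0.0975
```

Emit:
jog_arm(deltas=[0.0005,0,0,0,0,0,-1,0.0005,0,0,0,0,0,-1])

```text
time: 18.95
tool_pos: [0.4908, -0.1794, 0.0413]
tcp_rot: [2.37, 2.062, -0.0]
wrist_force: [-0.7, 0.2, -0.5]
width: -0.003
grip_force: 0.2
```

```bash
python3 trk.py; python3 trk.py
```

```text
plate shift mm along y: tab -0.94 low 0.12 d [0.225 0.234]
lath top end by 0.0980
plate shift mm along y: tab -0.94 low 0.23 d [0.225 0.234]
lath top end by 0.0975
```

The plate has just responded: the tab moved back about 0.9 mm, a tilt of about 0.7°, so the lath's end is butting. Withdrawing the fingers.

Emit:
jog_arm(deltas=[-0.003,0,0,0,0,0,-1,-0.012,0,0,0,0,0,-1,-0.025,0,0,0,0,0,-1,-0.025,0,-0.03,0,0,0,-1,-0.025,0,-0.08,0,0,0,-1,-0.025,0,-0.12,0,0,0,-1,-0.025,0,-0.15,0,0,0,-1,-0.025,0,-0.15,0,0,0,-1])

```text
time: 20.35
tool_pos: [0.4906, -0.2069, 0.1975]
tcp_rot: [2.363, 2.055, 0.007]
wrist_force: [0.6, -0.7, 0.6]
width: -0.003
grip_force: 0.0
```

```bash
python3 trk.py; python3 st.py
python3 - <<'E'
from h import *
c=[read_camera('scene')['color'].astype(np.float32) for _ in range(4)];c=np.mean(c,0).astype(np.uint8)
cv2.imwrite('pics/f1.png',cv2.resize(c[190:260,265:345],None,fx=8,fy=8,interpolation=cv2.INTER_CUBIC))
E
```

```text
plate shift mm along y: tab -1.01 low 0.33 d [0.225 0.234]
lath top end by 0.0980
[ 0.48601225 -0.20388002  0.18922114] bx 0.5094 by -0.1351 [ 0.28 -0.14 -0.5 ]
```

View pics/f1.png

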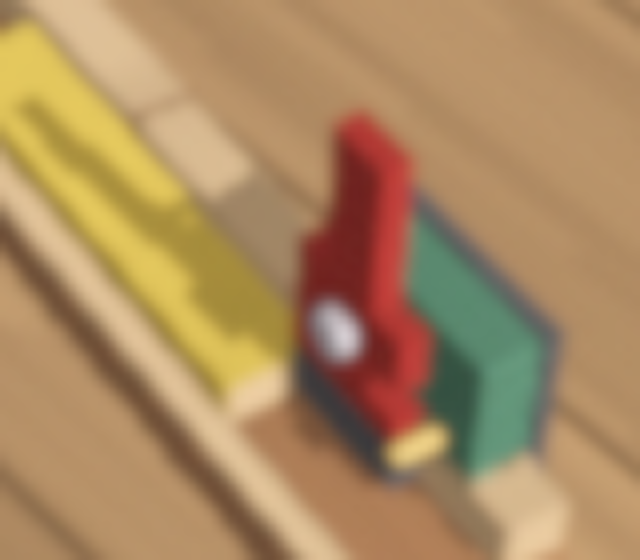

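The lath's end meets the plate's -y edge at crop (297,360), the stop hangs on the pin, and the fingers are clear. Handing in.

```bash
python3 -c "from workcell import finish_job; print(finish_job())"
```

```text
the job is handed in; nothing more can be done
None
```

The red stop hangs on the pin and the yellow lath butts against it, which tilts the stop about 1° from plumb; the gripper is clear, the hammer, jar and offcut were not touched, and the job was handed in at about 21 s.

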